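Push-to-test on a timer relay under its latched cover

ROBOT

A 7-joint arm with a two-finger parallel gripper is mounted at the origin on the work surface. World frame = base frame: x ahead of the robot, y to its left, z up, the work surface at z = 0. Lengths are in m, angles in rad, forces in N, time in s.
With the tool pointing down it reaches from about 0.425 to 0.875 m from the base axis. Payload 9.9 kg.
Tool frame: the origin (TCP) lies on the front face of the gripper's body, between the roots of the fingers; the fingertips stand 73 mm ahead of it and the grasp point (between the pads) lies 54 mm ahead of it; z points along the fingers, y is the line along which they close (so a half turn about z gives the same grasp; the last joint's range is limited). The gripper opens to 85 mm and grips with 20 to 120 N. Pads are 22 mm wide; open, the fingers measure 114 mm over their backs; the gripper's body (76 mm by 85 mm) begins 54 mm behind the grasp point. The pads swing forward as they close: fully open they stand 13 mm farther back than shut.
Start: joints at [1.212, 0.576, 0.025, 1.437, -0.015, 1.129, -0.057], TCP at [0.183, -0.65, 0.304] pointing down, gripper open.
Joint ranges: [-2.76, 2.76], [-0.34, 2.15], [-1.52, 1.57], [0.19, 2.46], [-1.09, 4.23], [0.17, 1.99], [-2.82, 2.82]. Speed limits (rad/s): [2.22, 2.22, 3.01, 3.01, 3.14, 3.14, 3.14].

INTERFACE

Orientations are given as [roll, pitch, yaw] about the fixed x, y, z axes, in that order (R = Rz(yaw) Ry(pitch) Rx(roll)).
In Python, from workcell import * gives the robot as it stands.
- The arm moves only by the tool servo_tool, never from a script. Its argument "steps" is a list of rows, each an object of numbers: "rx", "ry", "rz": the turn, a rotation vector about the tool's x, y, z as a fraction of full scale; "tx", "ty", "tz": the shift along the tool's x, y, z as a fraction of full scale; "fingers": the closure, from 0 (fully open) to 1 (shut). In form: [{"rx": .., "ry": .., "rz": .., "tx": .., "ty": .., "tz": .., "fingers": ..}, ...]. A call has exactly 5 rows; each row shifts and turns the commanded pose from where the row before left it, along the tool's axes as they then stand; what a row does not reach is not made up. Full scale, the value 1, is 250 mm for a shift and 30 degrees for a turn. A row lasts 1/12 s, in which the tool goes at most 41.7 mm and 7.16 degrees, less where a joint would pass 70% of its speed; a pose out of reach is approached as far as the arm can. A call with a number of a shift or a turn outside -1 to 1 is refused whole. A call with a gripper value outside its range is refused whole. The fingers move at their own pace and stop on an object; "force" is the grip in N (left out, the last holds). Time passes only in rows, so rows that do not move let the fingers close, or fill a call up. It gives the time, the measured TCP pose, the force, the opening and the grip force at its end, in the units of the state.
- observe(): the state, without advancing time (a new reading comes with each control period).
- snapshot(name): name is "scene" or "top" or "wrist"; returns a dict with "pixels" (420x560x3 uint8, red, green, blue), "intrinsics" (3x3 intrinsics, pixels), "T" (4x4, takes a point from camera to world coordinates). Camera axes: x right, y up, looking along -z (the intrinsics and any distortion apply to the point x, -y, -z); pixel columns grow to the right and rows downward; lengths in m; the calibration is good to about 2 mm. A picture is of the moment at which its call begins. There is no depth.
- job_done(): hands the job in; it is judged then, once.
The state is a dict: "time": time; "joint_positions": joint angles; "qd": joint speeds; "effort": joint torques, N m; "tcp_pos": TCP position; "ee_rot": TCP orientation; "contact_force": force on the tool from outside, world axes, zero at the start; "torque": the same for the moment, N m; "opening": finger opening in m; "grip_force": force on a finger pad.
Only numpy, scipy, OpenCV 4.12 (cv2) and the standard library are available. Lean on these libraries where they do the work, as an engineer would, in place of code of your own. Each camera call takes 0.05 s, during which the arm holds its last target. There are 200 camera calls.

TASK

In the relay test box, swing the catch clear of the clear cover and open the cover right up. Then press the round plunger of the timer relay fully down, without forcing it, hold it down for about a second and let it spring back. Leave the square plunger and the loose things on the bench alone, and leave the catch free and the cover standing open.

Things in the scene. Friction and masses are not known exactly. Their poses are not given: they have to be found in the camera images.
- testbox: Grey steel relay test box, open on top, 140 (x) x 200 (y) x 85 mm high, walls 3 mm, fixed to the bench. Origin: centre of its underside; +x points away from the robot (yaw up to 0.3 rad), +y to the robot's left, z up. Two relays stand inside under a clear hinged cover; the cover is held by a catch at the front.
- latch (a joint): Catch of the cover, rad. Flat steel bell-crank turning about an upright pin in front of the box: at 0 to 0.3 its nose lies over the cover's front edge and holds it down; grows to 1.6 as it turns clockwise seen from above, its knob moving towards the robot. Light friction (1 to 2 N at the knob), stays where left. The cover is free from about 1.0.
- latch_knob (a point): Point 12 mm below the top of the catch's upright round steel knob (14 mm diameter, 38 mm tall above the catch arm), a height at which to pinch it from above; it is 50 mm from the pin, which at 0 lies in the box's +y direction from it. About 126 mm above the bench.
- latch_hinge (a point): Point on the upright axis of the catch's pin, at the height of latch_knob.
- lid (a joint): Cover angle, rad: 0 shut, 1.57 upright, 1.9 fully back. Clear acrylic, 142 x 204 x 5 mm, 0.2 to 0.31 kg, hinged along the far (+x) rim of the box; its top is 90 mm above the bench when shut. Stiff hinge: stays at any angle where it is left (about 3 to 6 N at the handle to raise it).
- lid_bar (a point): Middle of the cover's handle: round steel bar 10 mm in diameter, 60 mm long, along the box's y, standing 33 mm (bar centre) above the cover's top near its front edge, on two legs at the ends. Moves with the cover.
- lid_hinge (a point): Point on the hinge axis of the cover (axis along the box's y, middle of the width), 87.5 mm above the bench. The bar is 113 mm in front of it and 35.5 mm above it when shut.
- timer: Timer relay fixed in the box (left or right place): cream block 44 x 44 x 42 mm, 52 mm black socket, black ROUND collar 34 mm across, its top 48 mm above the origin; from it rises a cream ROUND plunger, 24 mm across, on the z axis. Origin: centre of underside, 3 mm above the bench; z up. The released plunger's top is anywhere 59 to 71 mm above the origin (set by the time dialled), read by nothing.
- timer_plunger (a joint): How far the timer's round plunger is pushed down, m: 0 released, 0.008 fully down against a firm stop. Spring: 2 N to start, 6 N just before the stop; springs back when released. More than 40 N on it is forcing it.
- auxiliary: Auxiliary relay in the box's other place, like the timer but with a SQUARE collar (28 mm) and a cream SQUARE plunger 14 mm wide, also standing 59 to 71 mm above the origin when released. Origin: centre of its underside. Not to be pressed.
- auxiliary_plunger (a joint): How far the auxiliary relay's square plunger is pushed down, m: 0 released, 0.008 fully down.
- spare_relay: Bystander: loose cream relay 52 x 52 x 64 mm standing on the bench right of the box. Origin: centre of its underside.
- lug_a: Bystander: tin-plated ring lug, 20 mm eye plate, 42 mm long, 8 mm high, lying in front of the box. Origin: under the eye.
- lug_b: Bystander: the same kind of ring lug, lying right of the box. Origin: under the eye.
- clip: Bystander: blue plastic test clip body, 87 x 20 x 18 mm, lying left of the box. Origin: under its body.
- spanner: Bystander: steel spanner, 170 mm long, lying farther left of the box. Origin: underside.
- driver: Bystander: screwdriver, 180 mm long, lying farther right of the box. Origin: underside.

How it is judged:
By the outcome, as a careful person would: the job done as asked, in the order asked, and still so for the second after the job is handed in, with the robot touching nothing.
It also fails if it takes over 62 s, if anything falls off the work surface, if the arm or the gripper's body presses on something with over 40 N, if the wrist force passes 120 N, or if a joint passes its speed limit or range.

## Working session

There is one attempt and no reset: what is moved stays moved. The work goes in short steps, Python scripts to look and compute and a tool call to move; the robot and the scene stay as the last step left them, time stands still between calls to the robot, and variables do not carry over. Pictures are saved under pics/ and viewed, at most 10 in all, crops included, and the job is handed in when it is done.

Besides the shell and the picture viewer there is one more tool, called after ">>>" as name([rows], argument=value, ...), one row to a line, values as JSON. servo_tool: Moves the arm, as the interface text tells. Its arguments: {"type":"object","properties":{"steps":{"type":"array"},"force":{"type":"number"}},"required":["steps"]}

```bash
mkdir -p pics; ls; python3 - <<'E'
from workcell import *
import cv2,pickle
d={}
for n in ("scene","top","wrist"):
    s=snapshot(n); d[n]=s
    cv2.imwrite(f"pics/{n}0.png",cv2.resize(s["pixels"][:,:,::-1],(784,588),interpolation=cv2.INTER_CUBIC))
    print(n,s["intrinsics"],s["T"],[k for k in s])
pickle.dump(d,open("s0.pkl","wb"))
print(observe())
E
```

```text
pics
scene [[407.17877117   0.         277.13976003]
 [  0.         407.17877117 206.00392079]
 [  0.           0.           1.        ]] [[ 0.63074149 -0.64871262  0.42583696  1.02965106]
 [ 0.77590218  0.51882726 -0.35887892 -0.33097951]
 [ 0.01187346  0.55676765  0.83058341  0.97886929]
 [ 0.          0.          0.          1.        ]] ['pixels', 'intrinsics', 'T']
top [[406.22214822   0.         275.79512222]
 [  0.         406.22214822 212.88554096]
 [  0.           0.           1.        ]] [[ 0.01176624  0.99842392 -0.05487466  0.50926919]
 [-0.99982606  0.01254147  0.01380444  0.03265615]
 [ 0.01447089  0.05470268  0.99839782  0.94999043]
 [ 0.          0.          0.          1.        ]] ['pixels', 'intrinsics', 'T']
wrist [[361.9858991    0.         285.24046965]
 [  0.         361.9858991  212.123343  ]
 [  0.           0.           1.        ]] [[ 0.27216851  0.9258169   0.26227348  0.25045105]
 [-0.96224836  0.26230218  0.07263378 -0.63101143]
 [-0.00154932 -0.27214085  0.96225618  0.37324511]
 [ 0.          0.          0.          1.        ]] ['pixels', 'intrinsics', 'T']
{'time': 0.15, 'joint_positions': array([ 1.21220148,  0.57635343,  0.02485586,  1.4377047 , -0.01500213,
        1.12901634, -0.05645814]), 'qd': array([-1.56544749e-03, -1.53479481e-03,  2.59654005e-04, -2.37759866e-03,
       -2.74330360e-05,  1.69502355e-03, -9.48626946e-04]), 'effort': array([ 3.08570226e-03, -7.66272783e+01,  2.25280926e+00, -2.86187589e+01,
        1.55569747e-02,  9.75843257e-03, -1.43291663e-05]), 'tcp_pos': array([ 0.18310423, -0.64942907,  0.30323473]), 'ee_rot': array([-3.14029710e+00,  6.45442570e-05,  2.74862819e-01]), 'contact_force': array([ 0.06657433,  0.10219977, -0.0823493 ]), 'torque': array([-0.03670248,  0.01262232, -0.00847961]), 'grip_force': 0.0, 'opening': 0.08540778724581456}
```

View pics/top0.png

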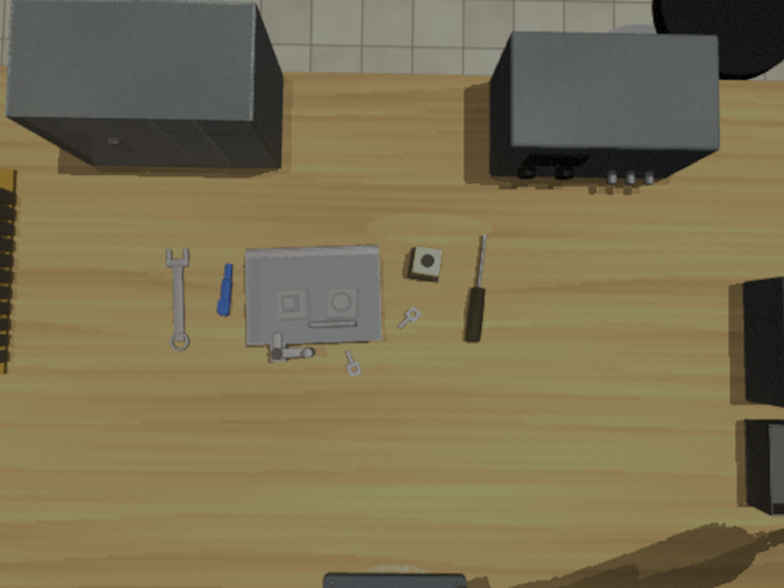

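View pics/scene0.png

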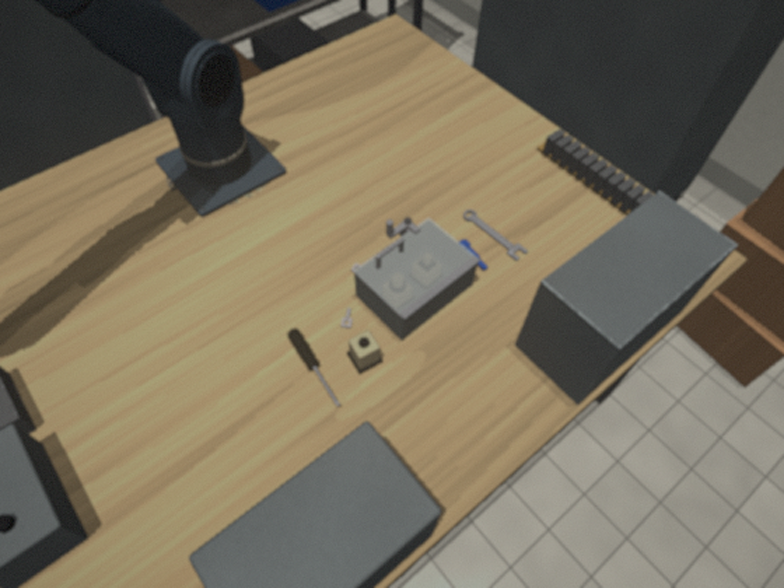

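The top view shows the box at about (245–382, 247–346). The pin is near (278,352) and the knob near (308,352). The bar runs (310–355, 324). The round relay is on the right at (342,302) and the square one on the left at (291,303).

```bash
cat > h.py <<'E'
import numpy as np
def ray(s,uv,z):
    "world point at height z seen at pixel uv"
    K,T=s["intrinsics"],s["T"]
    d=np.linalg.inv(K)@[*uv,1]; d=T[:3,:3]@(d*[1,-1,-1]); o=T[:3,3]
    return o+d*(z-o[2])/d[2]
def proj(s,p):
    T=s["T"]; c=T[:3,:3].T@(np.asarray(p)-T[:3,3]); c=s["intrinsics"]@(c*[1,-1,-1]); return c[:2]/c[2]
E
python3 - <<'E'
import pickle,cv2
from h import *
d=pickle.load(open("s0.pkl","rb"));s=d["top"]
for n,u,v,z in [("pin",278,352,.105),("knob",308,352,.138),("barL",310,324,.128),("barR",355,324,.128),("timer",342,302,.07),("aux",291,303,.07),
 ("c_fl",247,346,.09),("c_fr",382,341,.09),("c_bl",247,250,.09),("c_br",378,246,.09),("lugA",352,366,0.005)]:
    print(n,ray(s,(u/1.4,v/1.4),z).round(4))
im=s["pixels"][160:285,165:325,::-1]; cv2.imwrite("pics/topc.png",cv2.resize(im,None,fx=5,fy=4.8,interpolation=cv2.INTER_CUBIC))
E
```

```text
pin [0.4739 0.1797 0.105 ]
knob [0.4758 0.1314 0.138 ]
barL [0.5156 0.1306 0.128 ]
barR [0.5164 0.0657 0.128 ]
timer [0.5506 0.0887 0.07  ]
aux [0.5481 0.1674 0.07  ]
c_fl [0.4818 0.2289 0.09  ]
c_fr [0.4916 0.0262 0.09  ]
c_bl [0.6268 0.2326 0.09  ]
c_br [0.6357 0.034  0.09  ]
lugA [0.4481 0.0746 0.005 ]
```

>>> servo_tool([
  {"tx": 0.15, "ty": -0.05},
  {"tx": 0.16, "ty": -0.05},
  {"tx": 0.16, "ty": -0.05},
  {"tx": 0.16, "ty": -0.05},
  {"tx": 0.16, "ty": -0.05},
])

```text
invalid input
```

>>> servo_tool([
  {"rx": 0, "ry": 0, "rz": 0, "tx": 0.14, "ty": -0.064, "tz": 0, "fingers": 0},
  {"rx": 0, "ry": 0, "rz": 0, "tx": 0.14, "ty": -0.064, "tz": 0, "fingers": 0},
  {"rx": 0, "ry": 0, "rz": 0, "tx": 0.14, "ty": -0.064, "tz": 0, "fingers": 0},
  {"rx": 0, "ry": 0, "rz": 0, "tx": 0.14, "ty": -0.064, "tz": 0, "fingers": 0},
  {"rx": 0, "ry": 0, "rz": 0, "tx": 0.14, "ty": -0.064, "tz": 0, "fingers": 0},
])

```text
time: 0.57
tcp_pos: [0.3309, -0.5238, 0.3037]
ee_rot: [-3.141, 0.0, 0.274]
contact_force: [1.1, -0.5, -0.3]
opening: 0.0854
grip_force: 0.0
```

View pics/topc.png

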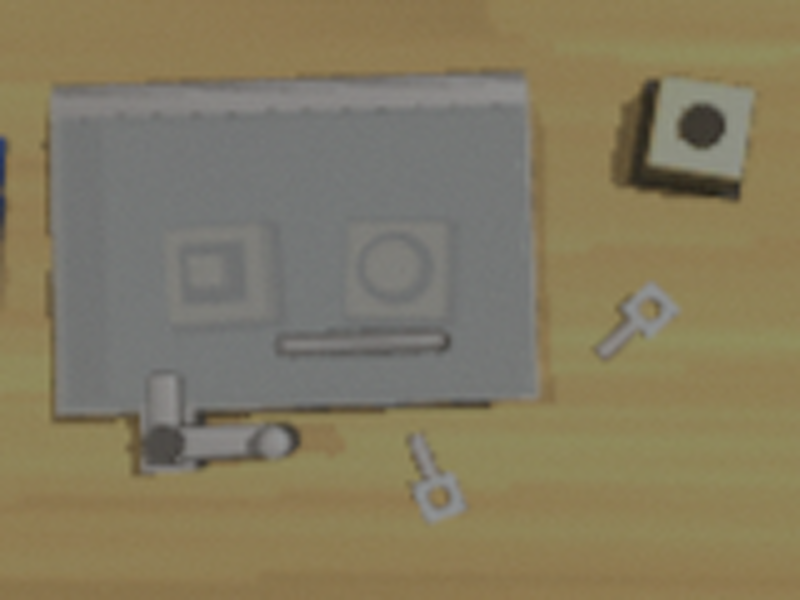

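The crop shows the round collar at (395,268), the bar (280–447, ~343), the knob (273,440) and the pin (163,443), so the timer is on the right.

>>> servo_tool([
  {"rx": 0, "ry": 0, "rz": 0, "tx": 0.14, "ty": -0.064, "tz": 0, "fingers": 0},
  {"rx": 0, "ry": 0, "rz": 0, "tx": 0.14, "ty": -0.064, "tz": 0, "fingers": 0},
  {"rx": 0, "ry": 0, "rz": 0, "tx": 0.14, "ty": -0.064, "tz": 0, "fingers": 0},
  {"rx": 0, "ry": 0, "rz": 0.215, "tx": 0.1, "ty": -0.09, "tz": 0, "fingers": 0},
  {"rx": 0, "ry": 0, "rz": 0.215, "tx": 0.05, "ty": -0.14, "tz": 0, "fingers": 0},
])

```text
time: 0.98
tcp_pos: [0.4453, -0.3843, 0.3032]
ee_rot: [3.142, -0.001, 0.046]
contact_force: [0.2, 0.5, -0.2]
opening: 0.0854
grip_force: 0.0
```

>>> servo_tool([
  {"rx": 0, "ry": 0, "rz": 0, "tx": 0, "ty": -0.16, "tz": 0, "fingers": 0},
  {"rx": 0, "ry": 0, "rz": 0, "tx": 0, "ty": -0.16, "tz": 0, "fingers": 0},
  {"rx": 0, "ry": 0, "rz": 0, "tx": 0, "ty": -0.16, "tz": 0, "fingers": 0},
  {"rx": 0, "ry": 0, "rz": 0, "tx": 0, "ty": -0.16, "tz": 0, "fingers": 0},
  {"rx": 0, "ry": 0, "rz": 0, "tx": 0, "ty": -0.16, "tz": 0, "fingers": 0},
])

```text
time: 1.4
tcp_pos: [0.4321, -0.1839, 0.3038]
ee_rot: [-3.142, 0.0, 0.05]
contact_force: [1.7, 0.4, -0.6]
opening: 0.0852
grip_force: 0.0
```

>>> servo_tool([
  {"rx": 0, "ry": 0, "rz": 0, "tx": 0, "ty": -0.16, "tz": 0, "fingers": 0},
  {"rx": 0, "ry": 0, "rz": 0, "tx": 0, "ty": -0.16, "tz": 0, "fingers": 0},
  {"rx": 0, "ry": 0, "rz": 0, "tx": 0, "ty": -0.16, "tz": 0, "fingers": 0},
  {"rx": 0, "ry": 0, "rz": 0, "tx": 0, "ty": -0.16, "tz": 0, "fingers": 0},
  {"rx": 0, "ry": 0, "rz": 0, "tx": 0, "ty": -0.16, "tz": 0, "fingers": 0},
])

```text
time: 1.82
tcp_pos: [0.4221, 0.0158, 0.3041]
ee_rot: [3.142, -0.0, 0.049]
contact_force: [1.6, 0.1, -0.9]
opening: 0.0855
grip_force: 0.0
```

>>> servo_tool([
  {"rx": 0, "ry": 0, "rz": 0, "tx": 0.06, "ty": -0.12, "tz": 0, "fingers": 0},
  {"rx": 0, "ry": 0, "rz": 0, "tx": 0.07, "ty": -0.12, "tz": 0, "fingers": 0},
  {"rx": 0, "ry": 0, "rz": 0, "tx": 0.08, "ty": -0.12, "tz": 0, "fingers": 0},
  {"rx": 0, "ry": 0, "rz": 0, "tx": 0, "ty": 0, "tz": 0, "fingers": 0},
  {"rx": 0, "ry": 0, "rz": 0, "tx": 0, "ty": 0, "tz": 0, "fingers": 0},
])

```text
time: 2.23
tcp_pos: [0.471, 0.1083, 0.3034]
ee_rot: [-3.141, 0.001, 0.053]
contact_force: [-0.5, -1.0, -1.0]
opening: 0.0854
grip_force: 0.0
```

```bash
python3 - <<'E'
from workcell import *
import cv2,pickle
s=snapshot("wrist"); pickle.dump(s,open("w1.pkl","wb"))
cv2.imwrite("pics/w1.png",cv2.resize(s["pixels"][:,:,::-1],(784,588),interpolation=cv2.INTER_CUBIC))
o=observe();print(o["tcp_pos"],o["time"])
E
```

```text
[0.47047109 0.10672109 0.30347039] 2.2833
```

View pics/w1.png

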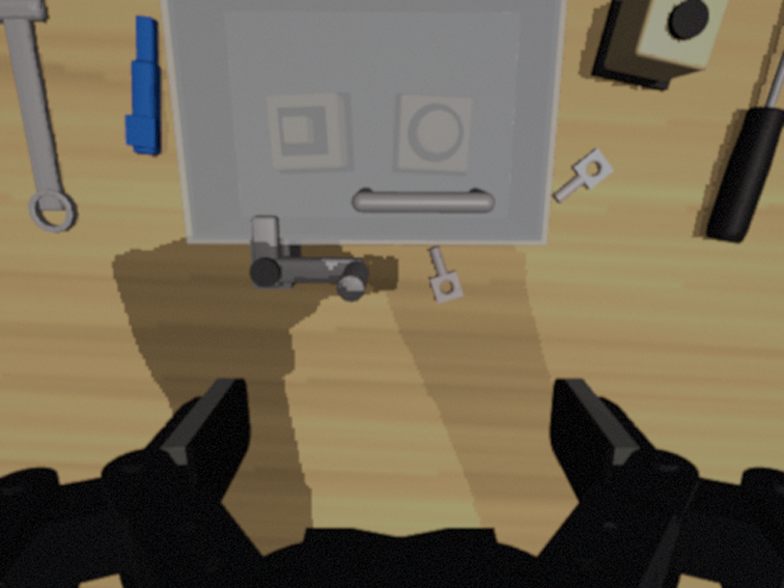

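The wrist view shows the knob top at (351,288), the pin (265,271), the bar ends (360,202) and (487,202), the round plunger at (437,131) and the cover's front corners at (190,243) and (546,242).

```bash
python3 - <<'E'
import pickle
from h import *
s=pickle.load(open("w1.pkl","rb"))
P={}
for n,u,v,z in [("pin",265,271,.105),("knob",351,288,.138),("barL",357,201,.127),("barR",490,201,.127),("timer",437,131,.065),("aux",297,131,.065),
 ("c_fl",190,243,.09),("c_fr",546,242,.09),("lugA",446,288,0.005)]:
    P[n]=ray(s,(u/1.4,v/1.4),z); print(n,P[n].round(4))
print(np.hypot(*(P["pin"]-P["knob"])[:2]),np.hypot(*(P["barL"]-P["barR"])[:2]))
e=(P["c_fl"]-P["c_fr"])[:2]; print("yaw",np.arctan2(-e[0],e[1]),np.hypot(*e))
E
```

```text
pin [0.4756 0.1814 0.105 ]
knob [0.4775 0.1317 0.138 ]
barL [0.5178 0.131  0.127 ]
barR [0.5213 0.0673 0.127 ]
timer [0.5545 0.0908 0.065 ]
aux [0.5501 0.1718 0.065 ]
c_fl [0.4859 0.2273 0.09  ]
c_fr [0.4973 0.0267 0.09  ]
lugA [0.4455 0.0717 0.005 ]
0.04974265168202987 0.06382518886584675
yaw 0.05694544965372727 0.20094543973609422
```

>>> servo_tool([
  {"rx": 0, "ry": 0, "rz": 0, "tx": 0.03, "ty": -0.1, "tz": 0, "fingers": 0.53},
  {"rx": 0, "ry": 0, "rz": 0, "tx": 0, "ty": 0, "tz": 0.1, "fingers": 0.53},
  {"rx": 0, "ry": 0, "rz": 0, "tx": 0, "ty": 0, "tz": 0.1, "fingers": 0.53},
  {"rx": 0, "ry": 0, "rz": 0, "tx": 0, "ty": 0, "tz": 0, "fingers": 0.53},
  {"rx": 0, "ry": 0, "rz": 0, "tx": 0, "ty": 0, "tz": 0, "fingers": 0.53},
])

```text
time: 2.7
tcp_pos: [0.4761, 0.1303, 0.2535]
ee_rot: [3.14, 0.003, 0.048]
contact_force: [0.1, 0.5, 0.0]
opening: 0.0401
grip_force: 0.0
```

>>> servo_tool([
  {"rx": 0, "ry": 0, "rz": 0, "tx": 0.004, "ty": -0.005, "tz": 0.1, "fingers": 0.53},
  {"rx": 0, "ry": 0, "rz": 0, "tx": 0, "ty": 0, "tz": 0.1, "fingers": 0.53},
  {"rx": 0, "ry": 0, "rz": 0, "tx": 0, "ty": 0, "tz": 0.06, "fingers": 0.53},
  {"rx": 0, "ry": 0, "rz": 0, "tx": 0, "ty": 0, "tz": 0.03, "fingers": 0.53},
  {"rx": 0, "ry": 0, "rz": 0, "tx": 0, "ty": 0, "tz": 0, "fingers": 0.53},
])

```text
time: 3.12
tcp_pos: [0.4778, 0.1324, 0.1814]
ee_rot: [3.141, 0.001, 0.049]
contact_force: [0.5, -0.0, -0.2]
opening: 0.0401
grip_force: 0.0
```

>>> servo_tool([
  {"rx": 0, "ry": 0, "rz": 0, "tx": 0, "ty": 0, "tz": 0, "fingers": 0.9},
  {"rx": 0, "ry": 0, "rz": 0, "tx": 0, "ty": 0, "tz": 0, "fingers": 0.9},
  {"rx": 0, "ry": 0, "rz": 0, "tx": 0, "ty": 0, "tz": 0, "fingers": 0.9},
  {"rx": 0, "ry": 0, "rz": 0, "tx": 0, "ty": 0, "tz": 0, "fingers": 0.9},
  {"rx": 0, "ry": 0, "rz": 0, "tx": 0, "ty": 0, "tz": 0, "fingers": 0.9},
], force=25)

```text
time: 3.53
tcp_pos: [0.4786, 0.1327, 0.1827]
ee_rot: [3.141, -0.002, 0.049]
contact_force: [0.1, -3.2, 7.8]
opening: 0.0132
grip_force: 25.0
```

>>> servo_tool([
  {"rx": 0, "ry": 0, "rz": 0.167, "tx": -0.0174, "ty": 0, "tz": 0, "fingers": 0.9},
  {"rx": 0, "ry": 0, "rz": 0.167, "tx": -0.0174, "ty": -0.0008, "tz": 0, "fingers": 0.9},
  {"rx": 0, "ry": 0, "rz": 0.167, "tx": -0.0174, "ty": -0.0008, "tz": 0, "fingers": 0.9},
  {"rx": 0, "ry": 0, "rz": 0.167, "tx": -0.0174, "ty": -0.0008, "tz": 0, "fingers": 0.9},
  {"rx": 0, "ry": 0, "rz": 0.167, "tx": -0.0174, "ty": -0.0008, "tz": 0, "fingers": 0.9},
])

```text
time: 3.95
tcp_pos: [0.4569, 0.1355, 0.1827]
ee_rot: [-3.142, -0.002, -0.393]
contact_force: [-0.9, -6.7, 10.6]
opening: 0.0132
grip_force: 25.2
```

```bash
python3 - <<'E'
from workcell import *
import numpy as np
o=observe();p=o["tcp_pos"]-[0.475,.181,0];print(o["tcp_pos"],np.hypot(*p[:2]),np.arctan2(-p[0],-p[1]),o["joint_positions"],o["contact_force"])
E
```

```text
[0.45688981 0.13549847 0.1826703 ] 0.04897313533123992 0.37879213057512684 [-0.38429965  0.44935068 -0.00443747  2.09894328  0.00549353  0.59205432
 -2.35698388] [-0.91470127 -6.74286963 10.55134568]
```

```bash
python3 - <<'E'
import numpy as np
yaw=-.393-.03; q0=.42
f=lambda q:np.array([-.0495*np.sin(q),-.0495*np.cos(q)])
for i in range(10):
    q=q0+.1; d=f(q)-f(q0); c,s=np.cos(yaw),np.sin(yaw)
    tx=d@[c,s]; ty=d@[s,-c]; print(round(q,2),round(yaw,2),"tx %.4f ty %.4f"%(tx/.25,ty/.25))
    if i<5: yaw-=.05
    q0=q
E
```

```text
0.52 -0.42 tx -0.0198 ty -0.0009
0.62 -0.47 tx -0.0197 ty -0.0019
0.72 -0.52 tx -0.0196 ty -0.0029
0.82 -0.57 tx -0.0194 ty -0.0039
0.92 -0.62 tx -0.0192 ty -0.0048
1.02 -0.67 tx -0.0189 ty -0.0058
1.12 -0.67 tx -0.0183 ty -0.0077
1.22 -0.67 tx -0.0174 ty -0.0094
1.32 -0.67 tx -0.0164 ty -0.0111
1.42 -0.67 tx -0.0152 ty -0.0127
```

>>> servo_tool([
  {"rx": 0, "ry": 0, "rz": 0.095, "tx": -0.0198, "ty": -0.0009, "tz": -0.008, "fingers": 0.9},
  {"rx": 0, "ry": 0, "rz": 0.095, "tx": -0.0197, "ty": -0.0019, "tz": 0, "fingers": 0.9},
  {"rx": 0, "ry": 0, "rz": 0.095, "tx": -0.0196, "ty": -0.0029, "tz": 0, "fingers": 0.9},
  {"rx": 0, "ry": 0, "rz": 0.095, "tx": -0.0194, "ty": -0.0039, "tz": 0, "fingers": 0.9},
  {"rx": 0, "ry": 0, "rz": 0.095, "tx": -0.0192, "ty": -0.0048, "tz": 0, "fingers": 0.9},
])

```text
time: 4.37
tcp_pos: [0.4365, 0.1503, 0.1835]
ee_rot: [3.141, -0.0, -0.64]
contact_force: [3.0, -4.6, -6.9]
opening: 0.0132
grip_force: 25.9
```

>>> servo_tool([
  {"rx": 0, "ry": 0, "rz": 0, "tx": -0.0189, "ty": -0.0058, "tz": 0, "fingers": 0.9},
  {"rx": 0, "ry": 0, "rz": 0, "tx": -0.0183, "ty": -0.0077, "tz": 0, "fingers": 0.9},
  {"rx": 0, "ry": 0, "rz": 0, "tx": -0.0174, "ty": -0.0094, "tz": 0, "fingers": 0.9},
  {"rx": 0, "ry": 0, "rz": 0, "tx": -0.0164, "ty": -0.0111, "tz": 0, "fingers": 0.9},
  {"rx": 0, "ry": 0, "rz": 0, "tx": 0, "ty": 0, "tz": 0, "fingers": 0.9},
])

```text
time: 4.78
tcp_pos: [0.4255, 0.1682, 0.1833]
ee_rot: [3.138, 0.002, -0.635]
contact_force: [-6.2, -1.5, -0.3]
opening: 0.0135
grip_force: 26.6
```

```bash
python3 - <<'E'
from workcell import *
import numpy as np
o=observe();p=o["tcp_pos"]-[0.475,.181,0];print(o["tcp_pos"],np.hypot(*p[:2]),np.arctan2(-p[0],-p[1]),o["joint_positions"],o["contact_force"])
E
```

```text
[0.42552903 0.16816587 0.18326927] 0.05110863156904724 1.3169646184922361 [-0.52881594  0.43116625  0.06963462  2.14163394 -0.05425542  0.57457582
 -2.62603205] [-6.2333666  -1.49661148 -0.33118103]
```

>>> servo_tool([
  {"rx": 0, "ry": 0, "rz": 0, "tx": 0, "ty": 0, "tz": 0, "fingers": 0.6},
  {"rx": 0, "ry": 0, "rz": 0, "tx": 0, "ty": 0, "tz": 0, "fingers": 0.6},
  {"rx": 0, "ry": 0, "rz": 0, "tx": 0, "ty": 0, "tz": 0, "fingers": 0.6},
  {"rx": 0, "ry": 0, "rz": 0, "tx": 0, "ty": 0, "tz": -0.1, "fingers": 0.6},
  {"rx": 0, "ry": 0, "rz": 0, "tx": 0, "ty": 0, "tz": -0.12, "fingers": 0.6},
])

```text
time: 5.2
tcp_pos: [0.427, 0.1683, 0.238]
ee_rot: [3.139, 0.001, -0.636]
contact_force: [0.9, 0.4, 0.1]
opening: 0.0343
grip_force: 0.0
```

>>> servo_tool([
  {"rx": 0, "ry": 0, "rz": -0.235, "tx": 0, "ty": 0, "tz": -0.12, "fingers": 0.5},
  {"rx": 0, "ry": 0, "rz": -0.235, "tx": 0, "ty": 0, "tz": 0, "fingers": 0.5},
  {"rx": 0, "ry": 0, "rz": -0.235, "tx": 0, "ty": 0, "tz": 0, "fingers": 0.5},
  {"rx": 0, "ry": 0, "rz": -0.235, "tx": 0, "ty": 0, "tz": 0, "fingers": 0.5},
  {"rx": 0, "ry": 0, "rz": -0.235, "tx": 0, "ty": 0, "tz": 0, "fingers": 0.5},
])

```text
time: 5.62
tcp_pos: [0.4279, 0.1687, 0.2691]
ee_rot: [-3.141, -0.002, -0.015]
contact_force: [-0.2, -0.3, -0.1]
opening: 0.0432
grip_force: 0.0
```

>>> servo_tool([
  {"rx": 0, "ry": 0, "rz": -0.235, "tx": 0, "ty": 0, "tz": 0, "fingers": 0.5},
  {"rx": 0, "ry": 0, "rz": -0.235, "tx": 0, "ty": 0, "tz": 0, "fingers": 0.5},
  {"rx": 0, "ry": 0, "rz": -0.235, "tx": 0, "ty": 0, "tz": 0, "fingers": 0.5},
  {"rx": 0, "ry": 0, "rz": -0.235, "tx": 0, "ty": 0, "tz": 0, "fingers": 0.5},
  {"rx": 0, "ry": 0, "rz": -0.235, "tx": 0, "ty": 0, "tz": 0, "fingers": 0.5},
])

```text
time: 6.03
tcp_pos: [0.428, 0.1687, 0.2688]
ee_rot: [3.141, -0.001, 0.6]
contact_force: [0.0, 0.3, 0.3]
opening: 0.0427
grip_force: 0.0
```

>>> servo_tool([
  {"rx": 0, "ry": 0, "rz": -0.235, "tx": 0, "ty": 0, "tz": 0, "fingers": 0.5},
  {"rx": 0, "ry": 0, "rz": -0.235, "tx": 0, "ty": 0, "tz": 0, "fingers": 0.5},
  {"rx": 0, "ry": 0, "rz": -0.235, "tx": 0, "ty": 0, "tz": 0, "fingers": 0.5},
  {"rx": 0, "ry": 0, "rz": -0.235, "tx": 0, "ty": 0, "tz": 0, "fingers": 0.5},
  {"rx": 0, "ry": 0, "rz": -0.235, "tx": 0, "ty": 0, "tz": 0, "fingers": 0.5},
])

```text
time: 6.45
tcp_pos: [0.4279, 0.1686, 0.2688]
ee_rot: [3.141, -0.001, 1.215]
contact_force: [0.4, -0.9, -0.9]
opening: 0.0425
grip_force: 0.0
```

>>> servo_tool([
  {"rx": 0, "ry": 0, "rz": -0.193, "tx": 0, "ty": 0, "tz": 0, "fingers": 0.5},
  {"rx": 0, "ry": 0, "rz": -0.193, "tx": 0, "ty": 0, "tz": 0, "fingers": 0.5},
  {"rx": 0, "ry": 0, "rz": -0.193, "tx": 0, "ty": 0, "tz": 0, "fingers": 0.5},
  {"rx": 0, "ry": 0, "rz": -0.193, "tx": 0, "ty": 0, "tz": 0, "fingers": 0.5},
  {"rx": 0, "ry": 0, "rz": 0, "tx": -0.075, "ty": 0.088, "tz": 0, "fingers": 0.5},
])

```text
time: 6.87
tcp_pos: [0.448, 0.1538, 0.2691]
ee_rot: [-3.141, -0.002, 1.626]
contact_force: [-1.2, 0.2, 0.2]
opening: 0.0429
grip_force: 0.0
```

>>> servo_tool([
  {"rx": 0, "ry": 0, "rz": 0, "tx": -0.075, "ty": 0.088, "tz": 0, "fingers": 0.5},
  {"rx": 0, "ry": 0, "rz": 0, "tx": -0.075, "ty": 0.088, "tz": 0, "fingers": 0.5},
  {"rx": 0, "ry": 0, "rz": 0, "tx": -0.071, "ty": 0.088, "tz": 0, "fingers": 0.5},
  {"rx": 0, "ry": 0, "rz": 0, "tx": 0, "ty": 0, "tz": 0, "fingers": 0.5},
  {"rx": 0, "ry": 0, "rz": 0, "tx": 0, "ty": 0, "tz": 0, "fingers": 0.5},
])

```text
time: 7.28
tcp_pos: [0.5198, 0.0972, 0.2683]
ee_rot: [3.141, -0.0, 1.611]
contact_force: [0.2, 0.2, 0.5]
opening: 0.0425
grip_force: 0.0
```

```bash
python3 - <<'E'
from workcell import *
import cv2,pickle
s=snapshot("wrist"); pickle.dump(s,open("w2.pkl","wb"))
cv2.imwrite("pics/w2.png",cv2.resize(s["pixels"][:,:,::-1],(784,588),interpolation=cv2.INTER_CUBIC))
o=observe();print(o["tcp_pos"],o["time"],o["ee_rot"])
E
```

```text
[0.51883872 0.09823792 0.26839187] 7.3333 [ 3.14157954e+00 -4.92490852e-04  1.61261739e+00]
```

View pics/w2.png

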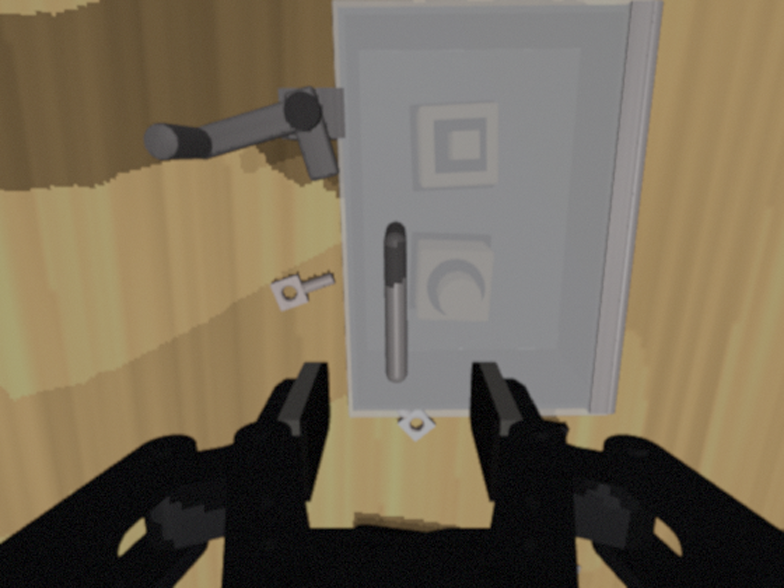

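The catch is clear: its nose at (320,165) is off the cover edge. The bar spans (395,225) to (397,380).

```bash
python3 - <<'E'
import pickle
from h import *
s=pickle.load(open("w2.pkl","rb"));w=pickle.load(open("w1.pkl","rb"))
for u,v in [(395,224),(397,381)]: print(ray(s,(u/1.4,v/1.4),.123).round(4))
for z in (.06,.065,.07,.075): print(z,ray(s,(461/1.4,298/1.4),z).round(4),ray(w,(439/1.4,132/1.4),z).round(4))
print("block",ray(s,(453/1.4,278/1.4),.045))
E
```

```text
[0.5173 0.1371 0.123 ]
[0.521  0.0645 0.123 ]
0.06 [0.5565 0.088  0.06  ] [0.5542 0.0893 0.06  ]
0.065 [0.5558 0.0894 0.065 ] [0.554  0.0896 0.065 ]
0.07 [0.5551 0.0908 0.07  ] [0.5538 0.09   0.07  ]
0.075 [0.5544 0.0922 0.075 ] [0.5536 0.0903 0.075 ]
block [0.55294719 0.09597984 0.045     ]
```

>>> servo_tool([
  {"rx": 0, "ry": 0, "rz": 0, "tx": 0.004, "ty": 0, "tz": 0.1, "fingers": 0.5},
  {"rx": 0, "ry": 0, "rz": 0, "tx": 0, "ty": 0, "tz": 0.1, "fingers": 0.5},
  {"rx": 0, "ry": 0, "rz": 0, "tx": 0, "ty": 0, "tz": 0.1, "fingers": 0.5},
  {"rx": 0, "ry": 0, "rz": 0, "tx": 0, "ty": 0, "tz": 0.05, "fingers": 0.5},
  {"rx": 0, "ry": 0, "rz": 0, "tx": 0, "ty": 0, "tz": 0, "fingers": 0.5},
])

```text
time: 7.75
tcp_pos: [0.5167, 0.1, 0.1788]
ee_rot: [-3.137, 0.0, 1.616]
contact_force: [0.2, -0.1, 0.4]
opening: 0.0426
grip_force: 0.0
```

>>> servo_tool([
  {"rx": 0, "ry": 0, "rz": 0, "tx": 0, "ty": 0, "tz": 0, "fingers": 0.95},
  {"rx": 0, "ry": 0, "rz": 0, "tx": 0, "ty": 0, "tz": 0, "fingers": 0.95},
  {"rx": 0, "ry": 0, "rz": 0, "tx": 0, "ty": 0, "tz": 0, "fingers": 0.95},
  {"rx": 0, "ry": 0, "rz": 0, "tx": 0, "ty": 0, "tz": 0, "fingers": 0.95},
  {"rx": 0, "ry": 0, "rz": 0, "tx": 0, "ty": 0, "tz": 0, "fingers": 0.95},
], force=40)

```text
time: 8.17
tcp_pos: [0.518, 0.0999, 0.1822]
ee_rot: [3.141, -0.0, 1.614]
contact_force: [-5.1, 0.8, 4.0]
opening: 0.0084
grip_force: 39.0
```

```bash
python3 - <<'E'
import numpy as np
# bar path about the hinge, tool yaw 1.615, tool points down: step of cover angle 0.1 rad/row
yaw=.05; a0=np.arctan2(35.5,-113); r=np.hypot(35.5,113)
p=lambda t:r*np.array([np.cos(a0-t),np.sin(a0-t)])
for i in range(18):
    d=p((i+1)*.1)-p(i*.1); print(i+1,"ty %.3f tz %.3f"%(d[0]/250,-d[1]/250))
E
```

```text
1 ty 0.016 tz -0.044
2 ty 0.021 tz -0.043
3 ty 0.025 tz -0.040
4 ty 0.029 tz -0.038
5 ty 0.032 tz -0.035
6 ty 0.036 tz -0.031
7 ty 0.039 tz -0.027
8 ty 0.041 tz -0.023
9 ty 0.043 tz -0.019
10 ty 0.045 tz -0.015
11 ty 0.046 tz -0.010
12 ty 0.047 tz -0.006
13 ty 0.047 tz -0.001
14 ty 0.047 tz 0.004
15 ty 0.047 tz 0.009
16 ty 0.045 tz 0.013
17 ty 0.044 tz 0.018
18 ty 0.042 tz 0.022
```

>>> servo_tool([
  {"rx": 0, "ry": 0, "rz": 0, "tx": 0, "ty": 0.016, "tz": -0.044, "fingers": 0.95},
  {"rx": 0, "ry": 0, "rz": 0, "tx": 0, "ty": 0.021, "tz": -0.043, "fingers": 0.95},
  {"rx": 0, "ry": 0, "rz": 0, "tx": 0, "ty": 0.025, "tz": -0.04, "fingers": 0.95},
  {"rx": 0, "ry": 0, "rz": 0, "tx": 0, "ty": 0.029, "tz": -0.038, "fingers": 0.95},
  {"rx": 0, "ry": 0, "rz": 0, "tx": 0, "ty": 0.032, "tz": -0.035, "fingers": 0.95},
])

```text
time: 8.58
tcp_pos: [0.5445, 0.1009, 0.2313]
ee_rot: [-3.132, 0.001, 1.615]
contact_force: [-20.1, 0.2, 7.9]
opening: 0.0076
grip_force: 41.6
```

>>> servo_tool([
  {"rx": 0, "ry": 0, "rz": 0, "tx": 0, "ty": 0.028, "tz": -0.039, "fingers": 0.95},
  {"rx": 0, "ry": 0, "rz": 0, "tx": 0, "ty": 0.033, "tz": -0.033, "fingers": 0.95},
  {"rx": 0, "ry": 0, "rz": 0, "tx": 0, "ty": 0.041, "tz": -0.023, "fingers": 0.95},
  {"rx": 0, "ry": 0, "rz": 0, "tx": 0, "ty": 0.043, "tz": -0.019, "fingers": 0.95},
  {"rx": 0, "ry": 0, "rz": 0, "tx": 0, "ty": 0.045, "tz": -0.015, "fingers": 0.95},
])

```text
time: 9.0
tcp_pos: [0.5952, 0.1033, 0.265]
ee_rot: [-3.139, -0.0, 1.615]
contact_force: [-11.1, 0.7, 10.6]
opening: 0.0078
grip_force: 41.6
```

>>> servo_tool([
  {"rx": 0, "ry": 0, "rz": 0, "tx": 0, "ty": 0.044, "tz": -0.014, "fingers": 0.95},
  {"rx": 0, "ry": 0, "rz": 0, "tx": 0, "ty": 0.047, "tz": -0.006, "fingers": 0.95},
  {"rx": 0, "ry": 0, "rz": 0, "tx": 0, "ty": 0.047, "tz": -0.001, "fingers": 0.95},
  {"rx": 0, "ry": 0, "rz": 0, "tx": 0, "ty": 0.047, "tz": 0.004, "fingers": 0.95},
  {"rx": 0, "ry": 0, "rz": 0, "tx": 0, "ty": 0.047, "tz": 0.009, "fingers": 0.95},
])

```text
time: 9.42
tcp_pos: [0.6545, 0.1061, 0.2672]
ee_rot: [3.141, -0.001, 1.614]
contact_force: [-4.9, 1.2, 7.5]
opening: 0.0082
grip_force: 42.3
```

>>> servo_tool([
  {"rx": 0, "ry": 0, "rz": 0, "tx": 0, "ty": 0.044, "tz": 0.01, "fingers": 0.95},
  {"rx": 0, "ry": 0, "rz": 0, "tx": 0, "ty": 0.044, "tz": 0.018, "fingers": 0.95},
  {"rx": 0, "ry": 0, "rz": 0, "tx": 0, "ty": 0.02, "tz": 0.009, "fingers": 0.95},
  {"rx": 0, "ry": 0, "rz": 0, "tx": 0, "ty": 0, "tz": 0, "fingers": 0.95},
  {"rx": 0, "ry": 0, "rz": 0, "tx": 0, "ty": 0, "tz": 0, "fingers": 0.95},
])

```text
time: 9.83
tcp_pos: [0.6824, 0.1073, 0.257]
ee_rot: [3.139, -0.002, 1.614]
contact_force: [3.0, 3.6, 1.1]
opening: 0.0081
grip_force: 42.5
```

```bash
python3 - <<'E'
from workcell import *
import cv2
s=snapshot("scene")
cv2.imwrite("pics/s2.png",cv2.resize(s["pixels"][120:270,220:400,::-1],None,fx=4,fy=4,interpolation=cv2.INTER_CUBIC))
o=observe();print(o["tcp_pos"],o["contact_force"],o["joint_positions"])
E
```

```text
[0.68234592 0.10726766 0.25703063] [3.60008788 4.03644707 2.81192999] [-0.01316081  0.65323866 -0.37570925  1.44494264  0.25371475  1.0881501
 -0.3923344 ]
```

View pics/s2.png

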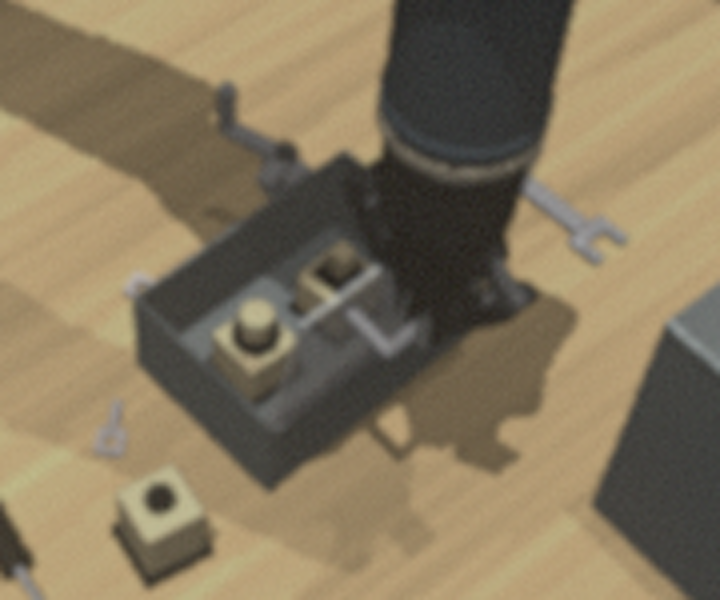

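The cover stands past upright. I'll release a little and lift out.

>>> servo_tool([
  {"rx": 0, "ry": 0, "rz": 0, "tx": 0, "ty": 0, "tz": 0, "fingers": 0.78},
  {"rx": 0, "ry": 0, "rz": 0, "tx": 0, "ty": 0, "tz": 0, "fingers": 0.78},
  {"rx": 0, "ry": 0, "rz": 0, "tx": 0, "ty": 0, "tz": 0, "fingers": 0.78},
  {"rx": 0, "ry": 0, "rz": 0, "tx": 0, "ty": 0, "tz": -0.04, "fingers": 0.78},
  {"rx": 0, "ry": 0, "rz": 0, "tx": 0, "ty": 0, "tz": -0.06, "fingers": 0.78},
])

```text
time: 10.3
tcp_pos: [0.6805, 0.1051, 0.2796]
ee_rot: [-3.137, 0.002, 1.613]
contact_force: [-1.3, 0.5, -0.4]
opening: 0.0187
grip_force: 0.0
```

>>> servo_tool([
  {"rx": 0, "ry": 0, "rz": 0, "tx": 0, "ty": 0, "tz": -0.1, "fingers": 0.78},
  {"rx": 0, "ry": 0, "rz": 0, "tx": 0, "ty": 0, "tz": -0.1, "fingers": 0.78},
  {"rx": 0, "ry": 0, "rz": 0, "tx": 0, "ty": 0, "tz": -0.1, "fingers": 0.78},
  {"rx": 0, "ry": 0, "rz": 0, "tx": 0, "ty": 0, "tz": 0, "fingers": 1},
  {"rx": 0, "ry": 0, "rz": 0, "tx": 0, "ty": 0, "tz": 0, "fingers": 1},
])

```text
time: 10.72
tcp_pos: [0.6816, 0.1056, 0.3574]
ee_rot: [3.14, 0.001, 1.613]
contact_force: [-0.4, 0.9, -0.0]
opening: 0.0002
grip_force: 0.0
```

>>> servo_tool([
  {"rx": 0, "ry": 0, "rz": 0, "tx": 0, "ty": -0.128, "tz": 0, "fingers": 1},
  {"rx": 0, "ry": 0, "rz": 0, "tx": 0, "ty": -0.128, "tz": 0, "fingers": 1},
  {"rx": 0, "ry": 0, "rz": 0, "tx": -0.037, "ty": -0.128, "tz": 0, "fingers": 1},
  {"rx": 0, "ry": 0, "rz": 0, "tx": 0, "ty": -0.128, "tz": 0.1, "fingers": 1},
  {"rx": 0, "ry": 0, "rz": 0, "tx": 0, "ty": 0, "tz": 0.1, "fingers": 1},
])

```text
time: 11.13
tcp_pos: [0.5482, 0.0902, 0.3054]
ee_rot: [-3.138, 0.003, 1.614]
contact_force: [1.1, -0.5, -0.8]
opening: 0.0001
grip_force: 0.0
```

>>> servo_tool([
  {"rx": 0, "ry": 0, "rz": 0, "tx": 0, "ty": 0, "tz": 0.1, "fingers": 1},
  {"rx": 0, "ry": 0, "rz": 0, "tx": 0, "ty": 0, "tz": 0, "fingers": 1},
  {"rx": 0, "ry": 0, "rz": 0, "tx": 0, "ty": 0, "tz": 0, "fingers": 1},
  {"rx": 0, "ry": 0, "rz": 0, "tx": 0, "ty": 0, "tz": 0, "fingers": 1},
  {"rx": 0, "ry": 0, "rz": 0, "tx": 0, "ty": 0, "tz": 0, "fingers": 1},
])

```text
time: 11.55
tcp_pos: [0.555, 0.0918, 0.282]
ee_rot: [3.14, -0.0, 1.613]
contact_force: [-0.2, -0.3, 1.0]
opening: 0.0002
grip_force: 0.0
```

```bash
python3 - <<'E'
from workcell import *
import cv2,pickle
s=snapshot("wrist"); t=snapshot("scene"); pickle.dump((s,t),open("w3.pkl","wb"))
cv2.imwrite("pics/w3.png",cv2.resize(s["pixels"][:,:,::-1],(784,588),interpolation=cv2.INTER_CUBIC))
cv2.imwrite("pics/s3.png",cv2.resize(t["pixels"][120:270,220:400,::-1],None,fx=4,fy=4,interpolation=cv2.INTER_CUBIC))
o=observe();print(o["tcp_pos"],o["time"],o["ee_rot"],o["contact_force"])
E
```

```text
[0.55487586 0.09180342 0.28193305] 11.65 [ 3.13997571e+00 -3.29816479e-04  1.61353006e+00] [ 0.52688171  1.11240169 -0.69757743]
```

View pics/w3.png

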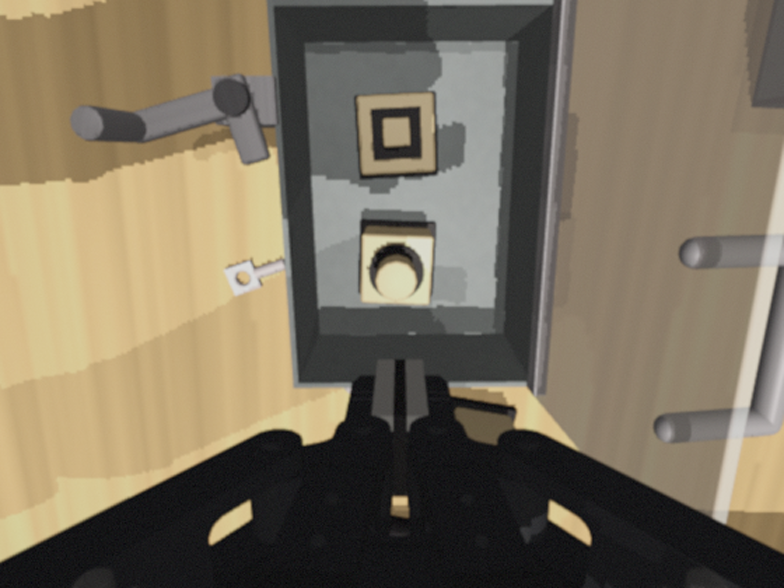

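View pics/s3.png

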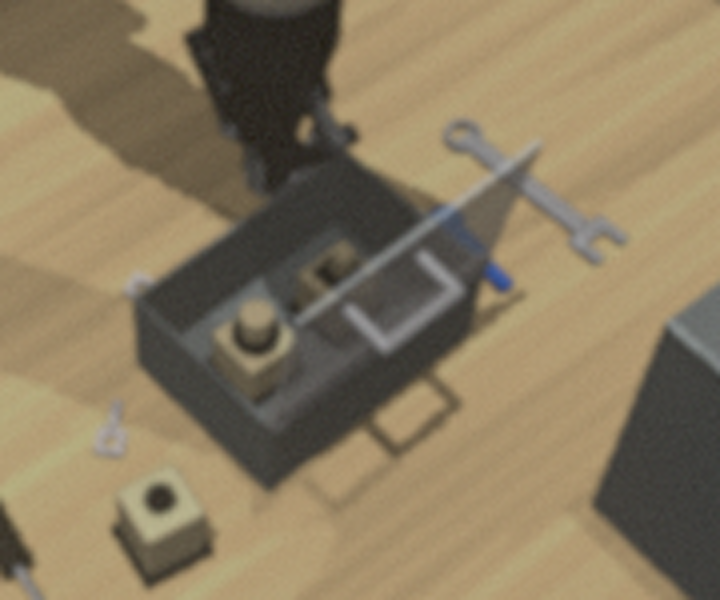

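The cover stays open past upright. The plunger top is at (397,279) in the wrist view and at crop (258,311) in the scene view. I'll triangulate it.

```bash
python3 - <<'E'
import pickle
from h import *
s,t=pickle.load(open("w3.pkl","rb"))
for z in (.06,.065,.07,.075): print(z,ray(s,(397/1.4,279/1.4),z).round(4),ray(t,(220+258/4,120+311/4),z).round(4))
print("block top",ray(s,(397.5/1.4,270/1.4),.045).round(4))
E
```

```text
0.06 [0.555 0.089 0.06 ] [0.55   0.0992 0.06  ]
0.065 [0.555  0.0902 0.065 ] [0.5526 0.0968 0.065 ]
0.07 [0.555  0.0914 0.07  ] [0.5552 0.0945 0.07  ]
0.075 [0.5549 0.0927 0.075 ] [0.5578 0.0921 0.075 ]
block top [0.5552 0.0911 0.045 ]
```

>>> servo_tool([
  {"rx": 0, "ry": 0, "rz": 0, "tx": 0, "ty": 0, "tz": 0.12, "fingers": 1},
  {"rx": 0, "ry": 0, "rz": 0, "tx": 0, "ty": 0, "tz": 0.13, "fingers": 1},
  {"rx": 0, "ry": 0, "rz": 0, "tx": 0, "ty": 0, "tz": 0.13, "fingers": 1},
  {"rx": 0, "ry": 0, "rz": 0, "tx": 0, "ty": 0, "tz": 0.1, "fingers": 1},
  {"rx": 0, "ry": 0, "rz": 0, "tx": 0, "ty": 0, "tz": 0.03, "fingers": 1},
])

```text
time: 12.07
tcp_pos: [0.5531, 0.0912, 0.1505]
ee_rot: [-3.137, 0.001, 1.614]
contact_force: [0.4, -0.8, -0.2]
opening: 0.0
grip_force: 0.0
```

>>> servo_tool([
  {"rx": 0, "ry": 0, "rz": 0, "tx": 0, "ty": 0, "tz": 0.004, "fingers": 1},
  {"rx": 0, "ry": 0, "rz": 0, "tx": 0, "ty": 0, "tz": 0.004, "fingers": 1},
  {"rx": 0, "ry": 0, "rz": 0, "tx": 0, "ty": 0, "tz": 0.004, "fingers": 1},
  {"rx": 0, "ry": 0, "rz": 0, "tx": 0, "ty": 0, "tz": 0, "fingers": 1},
  {"rx": 0, "ry": 0, "rz": 0, "tx": 0, "ty": 0, "tz": 0, "fingers": 1},
])

```text
time: 12.48
tcp_pos: [0.5549, 0.0917, 0.1517]
ee_rot: [3.139, -0.0, 1.613]
contact_force: [0.5, 0.7, 0.1]
opening: 0.0002
grip_force: 0.0
```

Tip is at about 0.079. I'll step down 1 mm per row and watch the force.

>>> servo_tool([
  {"rx": 0, "ry": 0, "rz": 0, "tx": 0, "ty": 0, "tz": 0.004, "fingers": 1},
  {"rx": 0, "ry": 0, "rz": 0, "tx": 0, "ty": 0, "tz": 0.004, "fingers": 1},
  {"rx": 0, "ry": 0, "rz": 0, "tx": 0, "ty": 0, "tz": 0.004, "fingers": 1},
  {"rx": 0, "ry": 0, "rz": 0, "tx": 0, "ty": 0, "tz": 0.004, "fingers": 1},
  {"rx": 0, "ry": 0, "rz": 0, "tx": 0, "ty": 0, "tz": 0, "fingers": 1},
])

```text
time: 12.9
tcp_pos: [0.5543, 0.0916, 0.1463]
ee_rot: [3.142, -0.0, 1.614]
contact_force: [-0.2, 0.6, 2.5]
opening: 0.0001
grip_force: 0.9
```

>>> servo_tool([
  {"rx": 0, "ry": 0, "rz": 0, "tx": 0, "ty": 0, "tz": 0.004, "fingers": 1},
  {"rx": 0, "ry": 0, "rz": 0, "tx": 0, "ty": 0, "tz": 0.004, "fingers": 1},
  {"rx": 0, "ry": 0, "rz": 0, "tx": 0, "ty": 0, "tz": 0.004, "fingers": 1},
  {"rx": 0, "ry": 0, "rz": 0, "tx": 0, "ty": 0, "tz": 0.004, "fingers": 1},
  {"rx": 0, "ry": 0, "rz": 0, "tx": 0, "ty": 0, "tz": 0, "fingers": 1},
])

```text
time: 13.32
tcp_pos: [0.5543, 0.0917, 0.1423]
ee_rot: [3.141, -0.0, 1.614]
contact_force: [0.2, -0.1, 3.9]
opening: 0.0003
grip_force: 1.9
```

>>> servo_tool([
  {"rx": 0, "ry": 0, "rz": 0, "tx": 0, "ty": 0, "tz": 0.004, "fingers": 1},
  {"rx": 0, "ry": 0, "rz": 0, "tx": 0, "ty": 0, "tz": 0.004, "fingers": 1},
  {"rx": 0, "ry": 0, "rz": 0, "tx": 0, "ty": 0, "tz": 0.004, "fingers": 1},
  {"rx": 0, "ry": 0, "rz": 0, "tx": 0, "ty": 0, "tz": 0.002, "fingers": 1},
  {"rx": 0, "ry": 0, "rz": 0, "tx": 0, "ty": 0, "tz": 0, "fingers": 1},
])

```text
time: 13.73
tcp_pos: [0.5544, 0.0916, 0.1389]
ee_rot: [3.141, -0.0, 1.614]
contact_force: [-0.5, -0.4, 5.3]
opening: -0.0001
grip_force: 2.8
```

>>> servo_tool([
  {"rx": 0, "ry": 0, "rz": 0, "tx": 0, "ty": 0, "tz": 0.002, "fingers": 1},
  {"rx": 0, "ry": 0, "rz": 0, "tx": 0, "ty": 0, "tz": 0.002, "fingers": 1},
  {"rx": 0, "ry": 0, "rz": 0, "tx": 0, "ty": 0, "tz": 0, "fingers": 1},
  {"rx": 0, "ry": 0, "rz": 0, "tx": 0, "ty": 0, "tz": 0, "fingers": 1},
  {"rx": 0, "ry": 0, "rz": 0, "tx": 0, "ty": 0, "tz": 0, "fingers": 1},
])

```text
time: 14.15
tcp_pos: [0.5544, 0.0917, 0.1383]
ee_rot: [3.141, 0.0, 1.614]
contact_force: [-1.3, -0.6, 9.4]
opening: 0.0
grip_force: 4.7
```

>>> servo_tool([
  {"rx": 0, "ry": 0, "rz": 0, "tx": 0, "ty": 0, "tz": 0.002, "fingers": 1},
  {"rx": 0, "ry": 0, "rz": 0, "tx": 0, "ty": 0, "tz": 0, "fingers": 1},
  {"rx": 0, "ry": 0, "rz": 0, "tx": 0, "ty": 0, "tz": 0, "fingers": 1},
  {"rx": 0, "ry": 0, "rz": 0, "tx": 0, "ty": 0, "tz": 0, "fingers": 1},
  {"rx": 0, "ry": 0, "rz": 0, "tx": 0, "ty": 0, "tz": 0, "fingers": 1},
])

```text
time: 14.57
tcp_pos: [0.5545, 0.0917, 0.1382]
ee_rot: [3.141, 0.0, 1.614]
contact_force: [-2.6, -1.6, 13.2]
opening: -0.0
grip_force: 7.1
```

>>> servo_tool([
  {"rx": 0, "ry": 0, "rz": 0, "tx": 0, "ty": 0, "tz": 0, "fingers": 1},
  {"rx": 0, "ry": 0, "rz": 0, "tx": 0, "ty": 0, "tz": 0, "fingers": 1},
  {"rx": 0, "ry": 0, "rz": 0, "tx": 0, "ty": 0, "tz": 0, "fingers": 1},
  {"rx": 0, "ry": 0, "rz": 0, "tx": 0, "ty": 0, "tz": 0, "fingers": 1},
  {"rx": 0, "ry": 0, "rz": 0, "tx": 0, "ty": 0, "tz": 0, "fingers": 1},
])

```text
time: 14.98
tcp_pos: [0.5545, 0.0917, 0.1382]
ee_rot: [3.14, 0.0, 1.614]
contact_force: [-2.3, -1.3, 13.8]
opening: 0.0003
grip_force: 7.1
```

>>> servo_tool([
  {"rx": 0, "ry": 0, "rz": 0, "tx": 0, "ty": 0, "tz": -0.01, "fingers": 1},
  {"rx": 0, "ry": 0, "rz": 0, "tx": 0, "ty": 0, "tz": -0.03, "fingers": 1},
  {"rx": 0, "ry": 0, "rz": 0, "tx": 0, "ty": 0, "tz": -0.1, "fingers": 1},
  {"rx": 0, "ry": 0, "rz": 0, "tx": 0, "ty": 0, "tz": -0.12, "fingers": 1},
  {"rx": 0, "ry": 0, "rz": 0, "tx": 0, "ty": 0, "tz": -0.12, "fingers": 1},
])

```text
time: 15.4
tcp_pos: [0.5536, 0.0916, 0.233]
ee_rot: [-3.139, -0.0, 1.614]
contact_force: [0.9, 0.0, -1.4]
opening: 0.0006
grip_force: 0.0
```

>>> servo_tool([
  {"rx": 0, "ry": 0, "rz": 0, "tx": 0, "ty": 0, "tz": -0.12, "fingers": 1},
  {"rx": 0, "ry": 0, "rz": 0, "tx": 0, "ty": 0, "tz": -0.1, "fingers": 1},
  {"rx": 0, "ry": 0, "rz": 0, "tx": 0, "ty": -0.1, "tz": 0, "fingers": 1},
  {"rx": 0, "ry": 0, "rz": 0, "tx": 0, "ty": -0.1, "tz": 0, "fingers": 1},
  {"rx": 0, "ry": 0, "rz": 0, "tx": 0, "ty": 0, "tz": 0, "fingers": 1},
])

```text
time: 15.82
tcp_pos: [0.5003, 0.0893, 0.2877]
ee_rot: [-3.139, 0.001, 1.615]
contact_force: [-0.3, -0.9, -0.2]
opening: 0.0001
grip_force: 0.0
```

```bash
python3 - <<'E'
from workcell import *
import cv2
t=snapshot("scene")
cv2.imwrite("pics/s4.png",cv2.resize(t["pixels"][120:270,220:400,::-1],None,fx=4,fy=4,interpolation=cv2.INTER_CUBIC))
print(observe()["time"])
E
```

```text
15.8667
```

View pics/s4.png

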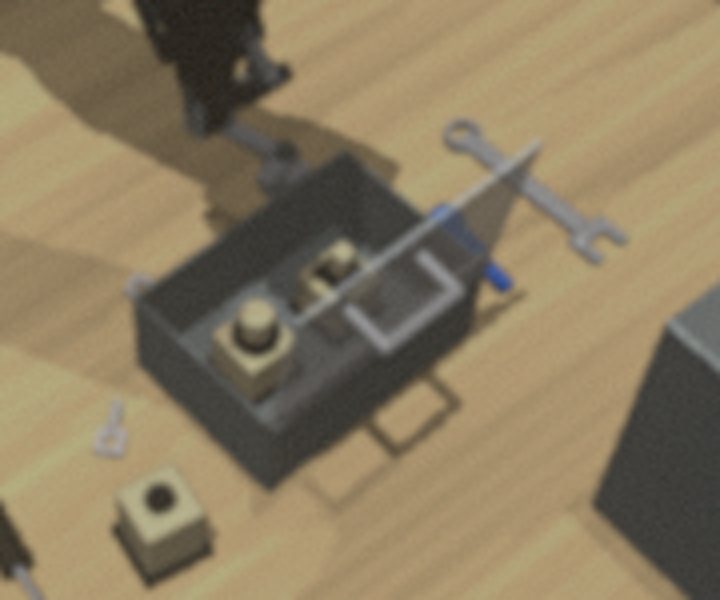

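The plunger has sprung back (top at 258,311 as before), the cover is still open and nothing else has moved. I'll hand it in.

```bash
python3 -c "
from workcell import *
print(job_done())"
```

```text
the job is handed in; nothing more can be done
None
```

The job is handed in, with no verdict shown. The catch is free and the cover stands open at about 1.7 rad. The timer's round plunger was held at its stop for just over a second, at up to about 14 N in the readings, and sprang back; the last picture shows nothing else moved.

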